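Ratchet stop of the bin rack pushed home

ROBOT

A 7-joint arm with a two-finger parallel gripper is mounted at the origin on the work surface. World frame = base frame: x ahead of the robot, y to its left, z up, the work surface at z = 0. Lengths are in m, angles in rad, forces in N, time in s.
With the tool pointing down it reaches from about 0.4 to 0.75 m from the base axis. Payload 19.5 kg.
Tool frame: the origin (TCP) lies at the centre of the arm's flange, where the gripper is bolted on; the fingertips stand 173 mm ahead of it and the grasp point (between the pads) lies 155 mm ahead of it; z points along the fingers, y is the direction in which the jaws open and shut (so a half turn about z gives the same grasp; the last joint's range is limited). The gripper opens to 85 mm and grips with 20 to 120 N. Pads are 22 mm wide; open, the fingers measure 114 mm over their backs; the gripper's body (76 mm by 85 mm) begins 54 mm behind the grasp point. The pads swing forward as they close: fully open they stand 13 mm farther back than shut.
Start: joints at [1.192, 0.707, -0.028, 1.485, 0.022, 0.951, -0.075], TCP at [0.19, -0.543, 0.405] pointing down, gripper open.
Joint ranges: [-2.71, 2.71], [-0.32, 2.16], [-1.57, 1.52], [0, 2.45], [-1.46, 4.6], [0, 2.02], [-2.83, 2.83]. Speed limits (rad/s): [1.89, 1.89, 2.57, 2.57, 3.01, 3.01, 3.01].

INTERFACE

Orientations are given as [roll, pitch, yaw] about the fixed x, y, z axes, in that order (R = Rz(yaw) Ry(pitch) Rx(roll)).
In Python, from station import robot gives the robot as it stands.
- The arm moves only by the shell command python3 -m jog 'ROWS' [FORCE]. ROWS is JSON, a list of rows, each a list of 7 numbers: the shift along the tool's x, y, z in m, then the turn, a rotation vector about the tool's x, y, z in degrees, then the finger opening in m, from 0 to 0.0854. A call has 1 to 5 rows; each row shifts and turns the commanded pose from where the row before left it, along the tool's axes as they then stand; what a row does not reach is not made up. A row lasts 1/12 s, in which the tool goes at most 41.7 mm and 7.16 degrees, less where a joint would pass 70% of its speed; a pose out of reach is approached as far as the arm can. A call with a gripper value outside its range is refused whole. The fingers move at their own pace and stop on an object; FORCE is the grip in N (left out, the last holds). Time passes only in rows, so rows that do not move let the fingers close. It gives the time, the measured TCP pose, the force and the opening at its end, in the units of the state.
- robot.get_state(): the state, without advancing time (a new reading comes with each control period).
- robot.capture(name): name is "scene" or "top" or "wrist"; returns a dict with "img" (400x640x3 uint8, blue, green, red), "fov_y" (degrees; the focal length in pixels is half the picture's height over the tangent of half this angle, whatever the lens; pixels are square), "cx", "cy" (the principal point, pixels), "extrinsics" (4x4, takes a point from world to camera coordinates). Camera axes: x right, y up, looking along -z (the intrinsics and any distortion apply to the point x, -y, -z); pixel columns grow to the right and rows downward; lengths in m; the calibration is good to about 2 mm. The wrist camera is an equidistant fisheye: a pixel r from the principal point sees the ray r / f radians off the axis. A picture is of the moment at which its call begins. There is no depth.
- robot.finish_job(): hands the job in, once; it reports no verdict.
The state is a dict: "t": time; "joint_positions": joint angles; "qvel": joint speeds; "effort": joint torques, N m; "eef_pos": TCP position; "ee_rot": TCP orientation; "ft_force": force on the tool from outside, world axes, zero at the start; "ft_torque": the same for the moment, N m; "finger_gap": opening from 0.0 (shut) to 1.0 (fully open).
Only numpy, scipy, OpenCV 4.12 (cv2) and the standard library are available. Lean on these libraries where they do the work, as an engineer would, in place of code of your own. Each camera call takes 0.05 s, during which the arm holds its last target.

TASK

Make room in the small bin rack for another bin: press down the black release pad on top of the sliding stop and, keeping it pressed, push the stop back along its toothed bar, away from the two bins, until it is all the way home against the end block. Then let the pad spring up again and move clear. Use the fingertips only: grasp and lift nothing (the stop is pushed, not gripped), and leave the bins and the wrench where they are.

Things in the scene. Friction and masses are not known exactly. Their poses are not given: they have to be found in the camera images.
- rack: Bin rack fixed to the bench: grey base plate 165 x 430 x 6 mm, 70 mm high fence across its -y end, 50 mm high end block across its +y end, steel bar along its +x edge (local x = 75 mm, top 46 mm above the bench) with sawteeth underneath. Origin on the bench under the rack, z up; its +y axis is the direction in which the stop is to be pushed back.
- stop (a joint): Travel in m of the sliding stop along the rack's +y axis: 0 nearest the bins, 0.130 fully home against the end block. The stop is an aluminium block 100 mm (rack x) by 90 mm (rack y), top 66 mm above the bench, that rides on the bar. Sliding takes 2 to 5 N; while the pad is up the ratchet (6 mm pitch) blocks motion towards +y at the next tooth.
- pad (a joint): How far the release pad is pressed down, in m: 0 up, 0.009 fully down. It needs about 3 N at the start and 7 N when fully down and springs back. Pressed by 0.005 or more the ratchet is free. At rest it may stand up to 3 mm low, when the pawl rides on a tooth.
- pad_top (a point): Centre of the upper face of the black rubber release pad on the stop, 92 mm (rack x) by 54 mm (rack y), 78 mm above the bench when up. It moves with the pad and the stop. It lies between the push wall and, on the bins' side, a thin face plate with its top 72 mm above the bench.
- wall_face (a point): Middle of the flat side, towards the pad and the bins, of the stop's push wall: 100 mm wide, 15 mm thick, top 105 mm above the bench. This point is 86 mm above the bench and 33 mm from the pad's centre along the rack's +y axis. A fingertip standing on the pad pushes the stop here.
- bin_a: Open blue plastic bin with bolts in it, 110 x 74 x 60 mm, standing in the rack next to the fence. Origin at the centre of its underside. To be left alone.
- bin_b: Open blue plastic bin like the first, standing in the rack between it and the stop. Origin at the centre of its underside. To be left alone.
- spare_bin: Empty blue plastic bin, 110 x 74 x 60 mm, on the bench beside the rack. Origin at the centre of its underside. To be left alone.
- wrench: Steel wrench lying on the bench on the rack's other side. To be left alone.
- back_plate: Thin steel plate, 94 mm wide and 36 mm high, that covers the back of the stop's push wall (the side towards the end block). It moves with the stop. No finger belongs here: a finger on it while the stop moves back means that the wall is being gripped. Its origin is on the bench under the middle of the stop.

How it is judged:
On the way, in this order (a step that is already met when the one before it is completed fails the run):
1. the release pad is pressed while the stop is not yet home (value of joint pad above 0.005 m and value of joint stop below 0.1 m), for 0.1 s.
2. the stop is pushed back to the end block (value of joint stop above 0.122 m), for 0.1 s.
At the end, for the whole second after the job is handed in: The stop stands within 8 mm of its home position at the end block, at rest, the release pad is up again (less than 4 mm down), and the bins and the wrench are within 20 mm of where they were (value of joint stop above 0.122 m and value of joint pad below 0.004 m and velocity of joint stop between -0.005 and 0.005 m/s and distance of each of bin_a, bin_b, spare_bin, wrench from where it was at the start of the episode below 0.02 m); the robot touches nothing.
It fails at once if a bin or the wrench is lifted, carried or shoved (moved by more than 20 mm) (distance of any of bin_a, bin_b, spare_bin, wrench from where it was at the start of the episode above 0.02 m).
It fails at once if a bin is tipped (angle between any of bin_a, bin_b, spare_bin's own z axis and vertical above 0.3 rad).
It fails at once if the push wall is gripped and carried along (a finger presses on its back while the stop moves back) (contact force between the fingers and back_plate above 2 N and velocity of joint stop above 0.005 m/s).
It also fails if it takes over 32 s, if anything falls off the work surface, if the arm or the gripper's body presses on something with over 40 N, if the wrist force passes 120 N, or if a joint passes its speed limit or range.

## Working session

There is one attempt and no reset: what is moved stays moved. The work goes in short steps, Python scripts to look and compute and a shell command to move; the robot and the scene stay as the last step left them, time stands still between calls to the robot, and variables do not carry over. Pictures are saved under pics/ and viewed, and the job is handed in when it is done.

```bash
mkdir -p pics; ls; python3 - <<'E'
from station import robot
import cv2
print(robot.get_state())
for n in("scene","top","wrist"):
    c=robot.capture(n); cv2.imwrite(f"pics/{n}0.png",c["img"]); print(n,c["fov_y"],c["cx"],c["cy"],c["extrinsics"])
E
```

```text
pics
{'t': 0.0, 'joint_positions': array([ 1.19226555,  0.70710856, -0.02763597,  1.4849949 ,  0.02197341,
        0.95087363, -0.0754627 ]), 'qvel': array([-1.33064111e-03, -2.73548559e-05, -9.69786945e-04,  1.95151015e-04,
        2.19809116e-04,  5.77837699e-04, -8.90733980e-05]), 'effort': array([-8.05691234e-04, -8.83230400e+01,  1.23439360e+00, -2.36171097e+01,
        1.69114588e-02,  6.53624957e-03,  1.74478322e-05]), 'eef_pos': array([ 0.19002788, -0.54261851,  0.40422494]), 'ee_rot': array([-3.14050905e+00,  1.26912592e-09,  3.36867089e-01]), 'ft_force': array([-0.3679368 ,  0.3678937 ,  0.00073738]), 'ft_torque': array([0.03632603, 0.00031771, 0.03375948]), 'finger_gap': 0.9997107016702972}
scene 45.62886548654321 320.80122728500464 197.32929078050424 [[ 0.09773947  0.9951944   0.00592463  0.00319014]
 [-0.63734088  0.05801973  0.76839463  0.29836514]
 [ 0.76435829 -0.07887849  0.6399489  -1.17926108]
 [ 0.          0.          0.          1.        ]]
top 46.09456355644835 325.13606648482937 204.7472570343045 [[ 0.00508272 -0.99992872 -0.01080412 -0.05255523]
 [ 0.9923541   0.00371124  0.12336765 -0.56978626]
 [-0.12331875 -0.01134856  0.99230222 -0.88065381]
 [ 0.          0.          0.          1.        ]]
wrist 65.70646984690485 319.3468903382355 202.00592787549317 [[ 3.29349340e-01 -9.44208033e-01 -4.50370405e-04 -5.73669123e-01]
 [ 9.09318796e-01  3.17308012e-01 -2.69174576e-01  3.52362596e-02]
 [ 2.54299703e-01  8.82429387e-02  9.63091296e-01 -3.78578371e-01]
 [ 0.00000000e+00  0.00000000e+00  0.00000000e+00  1.00000000e+00]]
```

View pics/scene0.png

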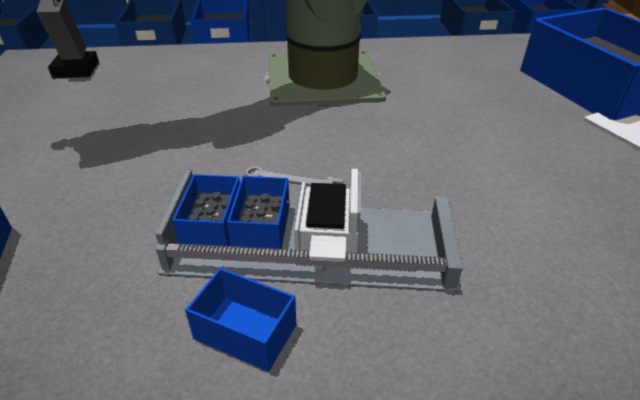

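View pics/top0.png

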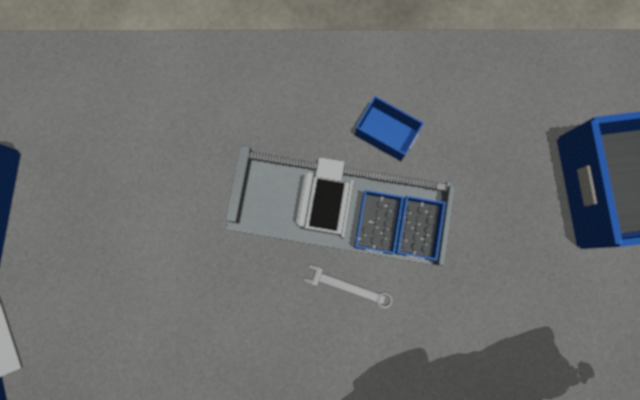

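View pics/wrist0.png

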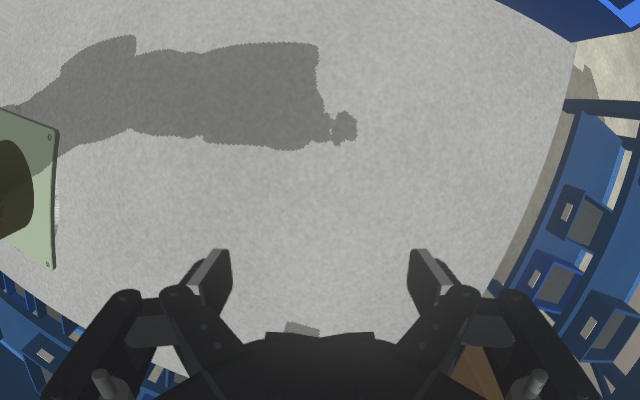

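The scene view shows the pad at about (327,205) and the wall at its right (354,205), with the end block at (447,240). In the top view the pad is at (327,205), the wall at (305,202) and the end block at (238,190). The next step is to measure them.

```bash
cat > h.py <<'E'
import numpy as np,cv2
from station import robot
def ray(c,u,v):
    f=200/np.tan(np.radians(c["fov_y"])/2); E=c["extrinsics"]; R=E[:3,:3]
    d=R.T@np.array([(u-c["cx"])/f,-(v-c["cy"])/f,-1]); o=-R.T@E[:3,3]; return o,d
def plane(c,u,v,z):
    o,d=ray(c,u,v); return o+d*(z-o[2])/d[2]
def proj(c,p):
    f=200/np.tan(np.radians(c["fov_y"])/2); E=c["extrinsics"]; q=E[:3,:3]@p+E[:3,3]
    return c["cx"]+f*q[0]/-q[2], c["cy"]-f*q[1]/-q[2]
def padmask(c,roi):
    g=c["img"].max(2); m=np.zeros_like(g); x0,x1,y0,y1=roi
    m[y0:y1,x0:x1]=(g[y0:y1,x0:x1]<45)*255
    n,l,s,_=cv2.connectedComponentsWithStats(m); k=1+np.argmax(s[1:,4]); return (l==k).astype(np.uint8)
E
python3 - <<'E'
from h import *
for n,roi in(("top",(300,355,160,245)),("scene",(295,360,170,245))):
    c=robot.capture(n); m=padmask(c,roi); 
    cs,_=cv2.findContours(m,0,1); k=max(cs,key=cv2.contourArea)
    P=np.array([plane(c,u,v,.078)[:2] for u,v in k[:,0].astype(float)],np.float32)
    r=cv2.minAreaRect(P*1000); print(n,m.sum(),r,cv2.boxPoints(r).round(0).tolist())
    o,d=ray(c,*[x.mean() for x in np.nonzero(m)[::-1]]); print(o+d*(.078-o[2])/d[2])
    cv2.imwrite(f"pics/z_{n}.png",cv2.resize(c["img"][130:300,140:470],None,fx=2.4,fy=2.4,interpolation=2))
E
```

```text
top 1176 ((565.7973022460938, -52.66874694824219), (47.641326904296875, 85.77449798583984), 80.6944351196289) [[520.0, -69.0], [604.0, -83.0], [612.0, -36.0], [527.0, -22.0]]
[ 0.56558795 -0.05282623  0.078     ]
scene 1539 ((572.6704711914062, -51.86180877685547), (51.07381057739258, 96.85724639892578), 81.13541412353516) [[521.0, -70.0], [617.0, -85.0], [624.0, -34.0], [529.0, -19.0]]
[ 0.57625414 -0.0521767   0.078     ]
```

```bash
ls pics
```

```text
scene0.png
top0.png
wrist0.png
z_scene.png
z_top.png
```

View pics/z_scene.png

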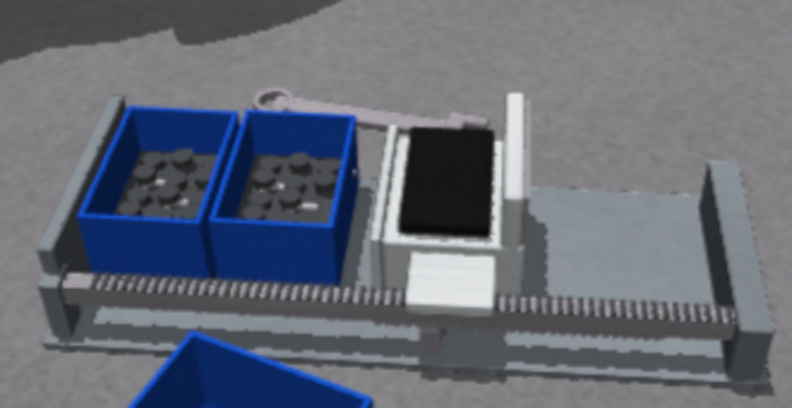

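View pics/z_top.png

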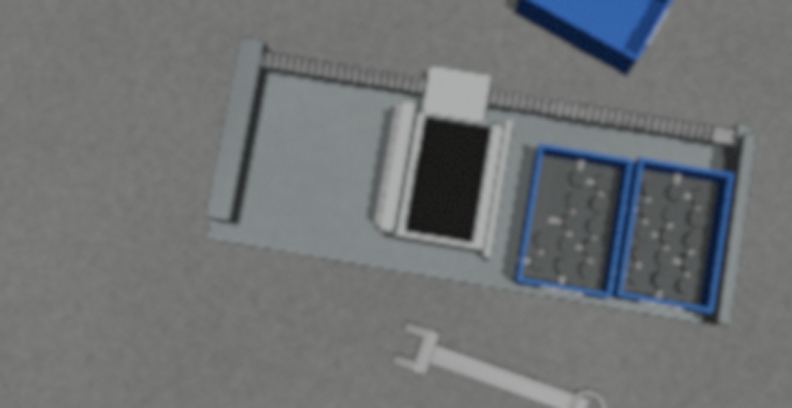

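```bash
python3 - <<'E'
from h import *
c=robot.capture("top")
for z,pts in((.046,[(250.4,155),(446.3,186.2)]),(.105,[(311,174),(301,222)])):
    P=[plane(c,*p,z) for p in pts]; d=P[0]-P[1]; print(P,np.linalg.norm(d),np.degrees(np.arctan2(d[1],d[0])))
# corners of pad in the top view by hand-free polygon, and scene top edge by back edge
s=robot.get_state(); e=s["eef_pos"]; yaw=s["ee_rot"][2]
a=np.radians(80.6); pad=np.array([.567,-.0525]); ry=np.array([np.cos(a),np.sin(a)])
t=pad+.014*ry; d=t-e[:2]
print("target",t,"tool x",d@[np.cos(yaw),np.sin(yaw)],"tool y",d@[np.sin(yaw),-np.cos(yaw)],"turn z",-(80.6-np.degrees(yaw)))
for n in("top","scene"):
    c=robot.capture(n); rx=np.array([ry[1],-ry[0]])
    for i,j in((1,1),(1,-1),(-1,-1),(-1,1)): print(n,np.round(proj(c,np.r_[pad+rx*.046*i+ry*.027*j,.078])))
E
```

```text
[array([0.6660179 , 0.09632238, 0.046     ]), array([ 0.60555823, -0.28363196,  0.046     ])] 0.3847345464466129 80.9586953742922
[array([ 0.61739304, -0.02492353,  0.105     ]), array([ 0.53002165, -0.00777877,  0.105     ])] 0.08903765445482921 -11.102008232266542
target [ 0.56928656 -0.03868799] tool x 0.524514401352426 tool y -0.3503703478923626 turn z -61.306719583719584
top [316. 177.]
top [345. 182.]
top [336. 230.]
top [308. 225.]
scene [343. 224.]
scene [304. 222.]
scene [310. 181.]
scene [345. 183.]
```

```bash
python3 -m jog '[[0.0262,-0.0175,0,0,0,0,0],[0.0262,-0.0175,0,0,0,0,0],[0.0262,-0.0175,0,0,0,0,0],[0.0262,-0.0175,0,0,0,0,0],[0.0262,-0.0175,0,0,0,0,0]]' 30
python3 -m jog '[[0.0262,-0.0175,0,0,0,0,0],[0.0262,-0.0175,0,0,0,0,0],[0.0262,-0.0175,0,0,0,0,0],[0.0262,-0.0175,0,0,0,0,0],[0.0262,-0.0175,0,0,0,0,0]]'
```

```text
t: 0.82
eef_pos: [0.2854, -0.4155, 0.4048]
ee_rot: [3.142, -0.0, 0.337]
ft_force: [1.2, -1.5, -0.3]
finger_gap: 0.298
t: 1.23
eef_pos: [0.3802, -0.2896, 0.4048]
ee_rot: [3.141, -0.0, 0.337]
ft_force: [-0.4, -1.2, -0.2]
finger_gap: 0.002
```

```bash
python3 -m jog '[[0.0262,-0.0175,0,0,0,0,0],[0.0262,-0.0175,0,0,0,0,0],[0.0262,-0.0175,0,0,0,0,0],[0.0262,-0.0175,0,0,0,0,0],[0.0262,-0.0175,0,0,0,0,0]]'
python3 -m jog '[[0.0262,-0.0175,0,0,0,0,0],[0.0262,-0.0175,0,0,0,0,0],[0.0262,-0.0175,0,0,0,0,0],[0.0262,-0.0175,0,0,0,0,0],[0.0262,-0.0175,0,0,0,0,0]]'
python3 -m jog '[[0,0,0,0,0,-6.8,0],[0,0,0,0,0,-6.8,0],[0,0,0,0,0,-6.8,0],[0,0,0,0,0,-6.8,0],[0,0,0,0,0,-6.8,0]]'
python3 -m jog '[[0,0,0,0,0,-6.8,0],[0,0,0,0,0,-6.8,0],[0,0,0,0,0,-6.8,0],[0,0,0,0,0,-6.8,0],[0,0,0,0,0,0,0]]'
```

```text
t: 1.65
eef_pos: [0.4749, -0.1636, 0.4048]
ee_rot: [3.142, -0.0, 0.337]
ft_force: [0.0, -0.4, 0.3]
finger_gap: -0.003
t: 2.07
eef_pos: [0.5696, -0.0377, 0.4048]
ee_rot: [-3.142, -0.0, 0.337]
ft_force: [-0.3, -0.1, -0.2]
finger_gap: -0.003
t: 2.48
eef_pos: [0.5689, -0.0392, 0.4047]
ee_rot: [-3.142, -0.0, 0.936]
ft_force: [-0.0, -0.8, 0.8]
finger_gap: -0.003
t: 2.9
eef_pos: [0.5689, -0.0395, 0.4047]
ee_rot: [-3.141, -0.0, 1.411]
ft_force: [0.6, -0.1, -0.9]
finger_gap: -0.004
```

```bash
python3 -m jog '[[0,0,0.028,0,0,0,0],[0,0,0.028,0,0,0,0],[0,0,0.028,0,0,0,0],[0,0,0.026,0,0,0,0],[0,0,0,0,0,0,0]]'
python3 - <<'E'
from h import *
for n in("scene","top"):
    c=robot.capture(n); cv2.imwrite(f"pics/a_{n}.png",cv2.resize(c["img"][100:270,200:450],None,fx=3,fy=3,interpolation=2))
c=robot.capture("wrist"); cv2.imwrite("pics/a_wrist.png",c["img"])
E
```

```text
t: 3.32
eef_pos: [0.5681, -0.0391, 0.2908]
ee_rot: [-3.136, 0.001, 1.401]
ft_force: [-1.1, 0.7, -1.2]
finger_gap: -0.0
```

View pics/a_scene.png

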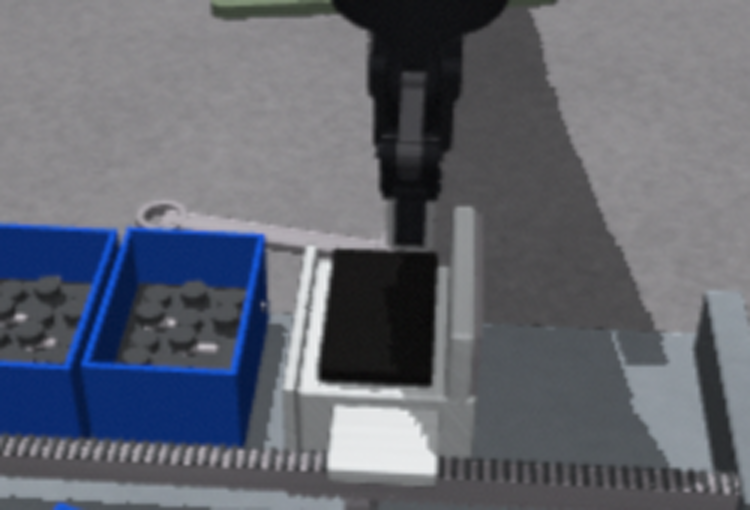

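View pics/a_wrist.png

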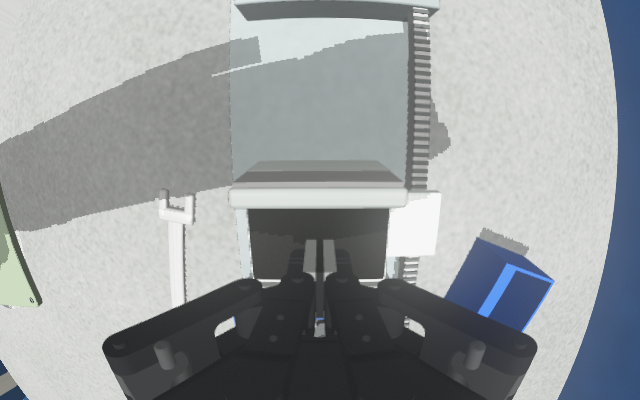

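The scene crop shows the shut tips at (410,245) above the pad, clear of the wall at (465,300). In the wrist view the wall and rack run square to the tool, and the tips are centred across the pad. I'll go down onto the pad.

```bash
python3 -m jog '[[0,0,0.01,0,0,0,0],[0,0,0.01,0,0,0,0],[0,0,0.01,0,0,0,0],[0,0,0,0,0,0,0],[0,0,0,0,0,0,0]]'
python3 -m jog '[[0,0,0.003,0,0,0,0],[0,0,0.003,0,0,0,0],[0,0,0,0,0,0,0],[0,0,0,0,0,0,0]]'
```

```text
t: 3.88
eef_pos: [0.5689, -0.0391, 0.2643]
ee_rot: [-3.141, 0.0, 1.405]
ft_force: [1.4, -0.7, 0.2]
finger_gap: 0.003
t: 4.22
eef_pos: [0.5689, -0.0392, 0.2587]
ee_rot: [-3.141, -0.0, 1.405]
ft_force: [0.0, -0.1, -0.1]
finger_gap: 0.002
```

```bash
python3 -m jog '[[0,0,0.004,0,0,0,0],[0,0,0.004,0,0,0,0],[0,0,0,0,0,0,0],[0,0,0,0,0,0,0]]'
python3 -m jog '[[0,0,0.002,0,0,0,0],[0,0,0.002,0,0,0,0],[0,0,0,0,0,0,0],[0,0,0,0,0,0,0]]'
```

```text
t: 4.55
eef_pos: [0.569, -0.0392, 0.2506]
ee_rot: [-3.142, -0.0, 1.405]
ft_force: [1.8, -0.8, 3.6]
finger_gap: -0.001
t: 4.88
eef_pos: [0.569, -0.0392, 0.2467]
ee_rot: [3.141, -0.0, 1.405]
ft_force: [0.2, -0.8, 4.5]
finger_gap: -0.004
```

```bash
python3 -m jog '[[0,0,0.002,0,0,0,0],[0,0,0.002,0,0,0,0],[0,0,0,0,0,0,0],[0,0,0,0,0,0,0]]'
python3 -m jog '[[0,0,0.001,0,0,0,0],[0,0,0,0,0,0,0],[0,0,0,0,0,0,0]]'
```

```text
t: 5.22
eef_pos: [0.569, -0.0392, 0.2428]
ee_rot: [3.141, -0.0, 1.405]
ft_force: [-0.4, -0.8, 6.1]
finger_gap: 0.003
t: 5.47
eef_pos: [0.569, -0.0392, 0.2424]
ee_rot: [3.141, -0.0, 1.405]
ft_force: [-2.8, -0.1, 16.0]
finger_gap: 0.005
```

The pad bottoms out at TCP z 0.2424, about 9 mm below first contact. I'll ease back 1 mm and push along tool x, which is rack +y.

```bash
python3 -m jog '[[0.003,0,-0.001,0,0,0,0],[0.003,0,0,0,0,0,0],[0.003,0,0,0,0,0,0],[0,0,0,0,0,0,0]]'
python3 -m jog '[[0.005,0,0,0,0,0,0],[0.005,0,0,0,0,0,0],[0.005,0,0,0,0,0,0],[0.005,0,0,0,0,0,0],[0.005,0,0,0,0,0,0]]'
python3 - <<'E'
from h import *
c=robot.capture("scene"); cv2.imwrite(f"pics/b_scene.png",cv2.resize(c["img"][100:270,200:450],None,fx=3,fy=3,interpolation=2))
E
```

```text
t: 5.8
eef_pos: [0.5705, -0.03, 0.2429]
ee_rot: [3.141, -0.0, 1.405]
ft_force: [0.3, 1.1, 5.9]
finger_gap: 0.0
t: 6.22
eef_pos: [0.5745, -0.0058, 0.2429]
ee_rot: [3.142, 0.001, 1.405]
ft_force: [0.0, -3.0, 5.2]
finger_gap: -0.001
```

View pics/b_scene.png

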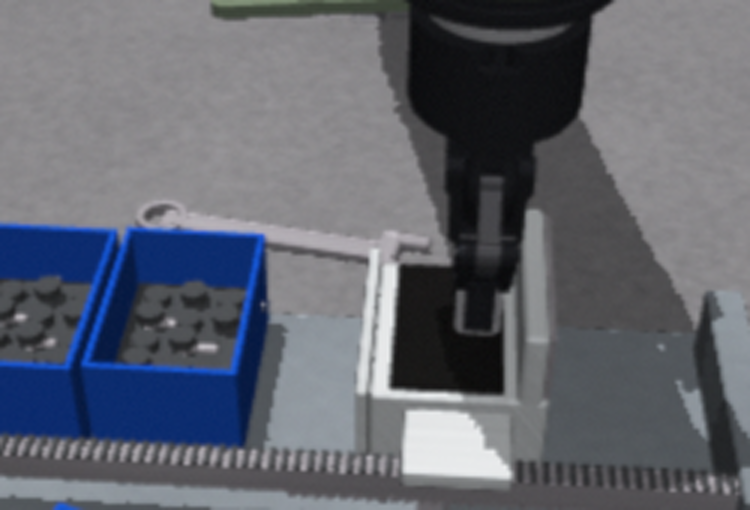

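The scene crop shows the stop sliding back: the face plate went from x=300 to 370, and the tip stands on the pad next to the wall. I'll continue.

```bash
python3 -m jog '[[0.008,0,0,0,0,0,0],[0.008,0,0,0,0,0,0],[0.008,0,0,0,0,0,0],[0.008,0,0,0,0,0,0],[0.008,0,0,0,0,0,0]]'
python3 -m jog '[[0.007,0,0,0,0,0,0],[0.007,0,0,0,0,0,0],[0.007,0,0,0,0,0,0],[0.007,0,0,0,0,0,0],[0.005,0,0,0,0,0,0]]'
python3 - <<'E'
from h import *
c=robot.capture("scene"); cv2.imwrite(f"pics/c_scene.png",cv2.resize(c["img"][100:300,200:470],None,fx=2.9,fy=2.9,interpolation=2))
E
```

```text
t: 6.68
eef_pos: [0.5812, 0.0338, 0.2429]
ee_rot: [3.142, 0.001, 1.405]
ft_force: [-1.2, -2.7, 6.0]
finger_gap: 0.001
t: 7.1
eef_pos: [0.5866, 0.0667, 0.2429]
ee_rot: [-3.142, 0.0, 1.405]
ft_force: [-0.5, -3.1, 5.6]
finger_gap: 0.002
```

View pics/c_scene.png

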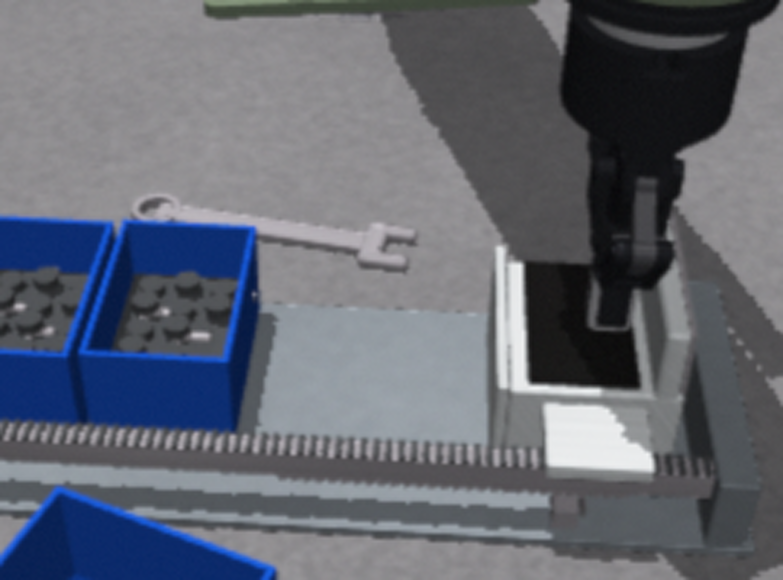

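About 20 mm to the end block remains (wall edge at x≈685, block at 705). I'll push slowly until the force rises.

```bash
python3 -m jog '[[0.005,0,0,0,0,0,0],[0.005,0,0,0,0,0,0],[0.004,0,0,0,0,0,0],[0.003,0,0,0,0,0,0]]'
python3 -m jog '[[0.003,0,0,0,0,0,0],[0.003,0,0,0,0,0,0],[0.002,0,0,0,0,0,0],[0,0,0,0,0,0,0]]'
```

```text
t: 7.48
eef_pos: [0.5894, 0.083, 0.2428]
ee_rot: [-3.141, 0.001, 1.405]
ft_force: [-1.7, -5.1, 6.9]
finger_gap: -0.0
t: 7.82
eef_pos: [0.5905, 0.0883, 0.2428]
ee_rot: [-3.14, 0.006, 1.403]
ft_force: [-4.6, -19.1, 12.2]
finger_gap: 0.005
```

```bash
python3 -m jog '[[0.001,0,0,0,0,0,0],[0,0,0,0,0,0,0]]'
python3 - <<'E'
from h import *
for n in("scene","top"):
    c=robot.capture(n); cv2.imwrite(f"pics/d_{n}.png",cv2.resize(c["img"][120:270,220:470],None,fx=3,fy=3,interpolation=2))
E
```

```text
t: 7.98
eef_pos: [0.5906, 0.0885, 0.2428]
ee_rot: [-3.14, 0.007, 1.402]
ft_force: [-6.7, -25.2, 13.8]
finger_gap: 0.001
```

View pics/d_scene.png

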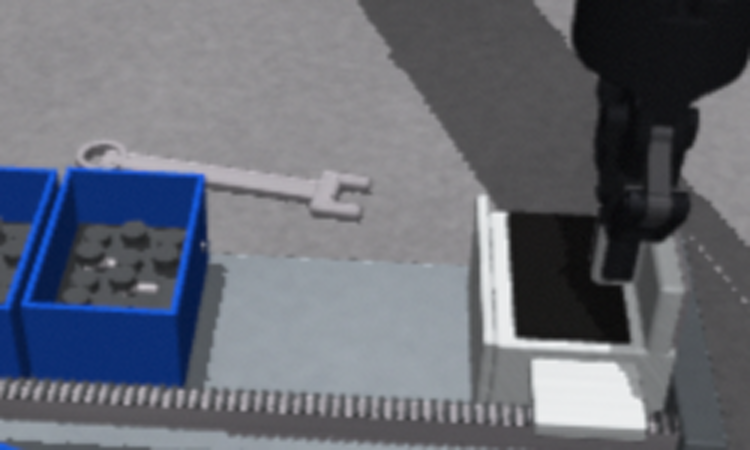

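View pics/d_top.png

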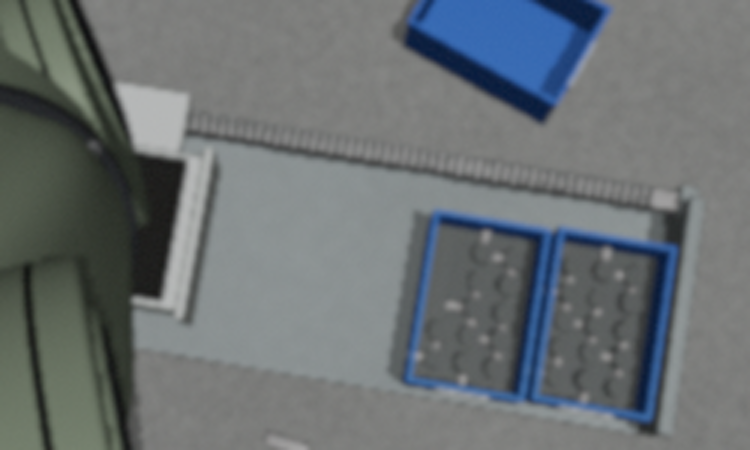

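The push has come to a hard stop with the pad still down, and the wall stands at the end block. I'll take off the side load, then lift straight up.

```bash
python3 -m jog '[[-0.002,0,0,0,0,0,0],[-0.001,0,0,0,0,0,0],[0,0,0,0,0,0,0]]'
python3 -m jog '[[0,0,-0.004,0,0,0,0],[0,0,-0.004,0,0,0,0],[0,0,-0.006,0,0,0,0],[0,0,-0.01,0,0,0,0],[0,0,-0.01,0,0,0,0]]'
python3 -m jog '[[0,0,-0.02,0,0,0,0],[0,0,-0.03,0,0,0,0],[0,0,-0.03,0,0,0,0],[0,0,-0.03,0,0,0,0],[0,0,-0.03,0,0,0,0]]'
python3 -m jog '[[-0.03,0.03,0,0,0,0,0],[-0.03,0.03,0,0,0,0,0],[-0.03,0.03,0,0,0,0,0],[-0.03,0.03,0,0,0,0,0],[-0.03,0.03,0,0,0,0,0]]'
```

```text
t: 8.33
eef_pos: [0.5903, 0.0877, 0.2428]
ee_rot: [-3.141, 0.002, 1.404]
ft_force: [-2.0, -8.3, 8.6]
finger_gap: -0.004
t: 8.75
eef_pos: [0.59, 0.088, 0.2762]
ee_rot: [-3.139, 0.002, 1.404]
ft_force: [-0.9, -0.7, -0.7]
finger_gap: 0.0
t: 9.17
eef_pos: [0.5901, 0.089, 0.4181]
ee_rot: [-3.141, -0.0, 1.405]
ft_force: [0.7, 0.3, 0.3]
finger_gap: 0.0
t: 9.58
eef_pos: [0.7099, -0.0798, 0.4167]
ee_rot: [-3.141, 0.0, 1.404]
ft_force: [1.0, 1.4, 0.3]
finger_gap: 0.001
```

```bash
python3 -m jog '[[-0.03,0,0,0,0,0,0],[-0.03,0,0,0,0,0,0],[-0.03,0,0,0,0,0,0],[-0.03,0,0,0,0,0,0],[0,0,0,0,0,0,0]]'
python3 -m jog '[[0,0,0,0,0,0,0],[0,0,0,0,0,0,0]]'
python3 - <<'E'
from h import *
for n in("scene","top"):
    c=robot.capture(n); cv2.imwrite(f"pics/e_{n}.png",c["img"])
m=padmask(c,(230,290,150,230)); cs,_=cv2.findContours(m,0,1); k=max(cs,key=cv2.contourArea)
P=np.array([plane(c,u,v,.078)[:2] for u,v in k[:,0].astype(float)],np.float32); print(m.sum(),cv2.minAreaRect(P*1000))
E
```

```text
t: 10.0
eef_pos: [0.6881, -0.2019, 0.4163]
ee_rot: [-3.141, 0.003, 1.399]
ft_force: [-0.5, -0.3, 0.2]
finger_gap: 0.004
t: 10.17
eef_pos: [0.6896, -0.1951, 0.4164]
ee_rot: [-3.141, -0.001, 1.405]
ft_force: [-0.5, 0.5, -0.9]
finger_gap: 0.003
1144 ((585.5496826171875, 64.23966217041016), (47.462398529052734, 84.95756530761719), 80.60371398925781)
```

View pics/e_scene.png

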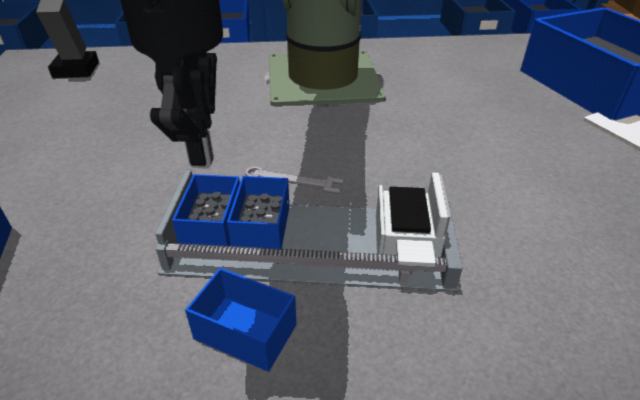

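View pics/e_top.png

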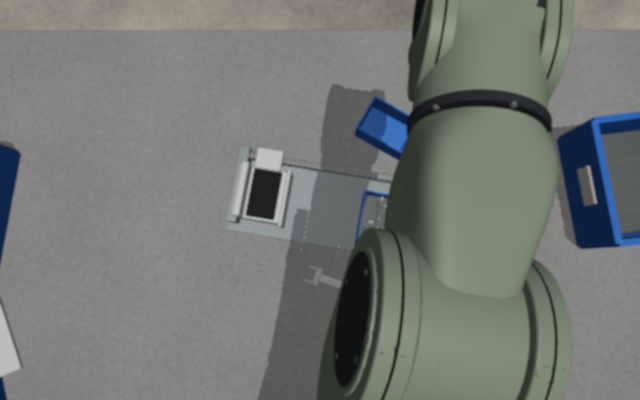

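The stop moved 118.6 mm and then hit a hard stop. I'll check that this really is home by measuring the gap between the wall's back and the end block.

```bash
python3 - <<'E'
from h import *
c=robot.capture("top"); cv2.imwrite("pics/f_top.png",cv2.resize(c["img"][138:240,215:305],None,fx=6,fy=5.8,interpolation=2))
d=robot.capture("scene"); cv2.imwrite("pics/f_scene.png",cv2.resize(d["img"][165:295,370:470],None,fx=4.5,fy=4.5,interpolation=2))
a=np.radians(80.7); ry=np.array([np.cos(a),np.sin(a)]); rx=np.array([ry[1],-ry[0]]); pad=np.array([.5866,.0644])
for k in(.033,.048): print([np.round(proj(c,np.r_[pad+ry*k+rx*s,.105]),1) for s in(-.05,.05)])
E
```

```text
[array([238.3, 214.8]), array([248.7, 160.9])]
[array([230.1, 213.4]), array([240.6, 159.6])]
```

View pics/f_top.png

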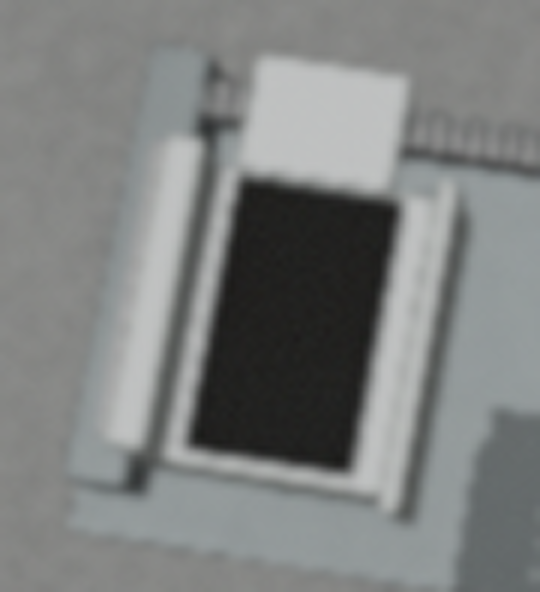

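View pics/f_scene.png

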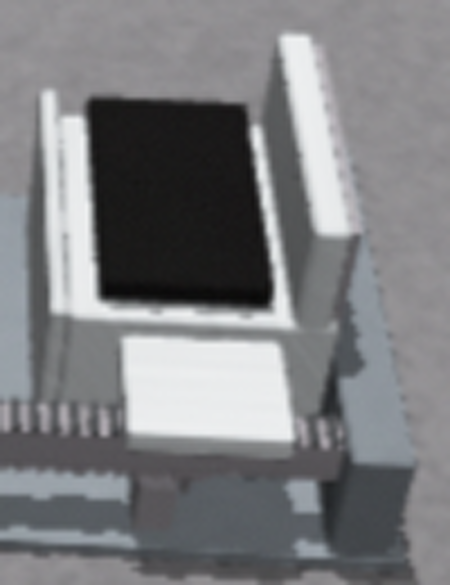

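```bash
python3 - <<'E'
from h import *
a=np.radians(80.7); ry=np.array([np.cos(a),np.sin(a)])
c=robot.capture("top"); d=robot.capture("scene")
pad=np.array([.5866,.0644])
print("wall back",pad@ry+.048,"wall back bottom/stop body?",pad@ry)
for cc,u,v in((c,215+207/6,138+65/5.8),(c,215+130/6,138+488/5.8),(d,370+345/4.5,165+465/4.5),(c,215+148/6,138+45/5.8)): print((plane(cc,u,v,.05)[:2]@ry).round(4))
for u,v in((370+358/4.5,165+232/4.5),(370+325/4.5,165+233/4.5)): print("wall scene",(plane(d,u,v,.105)[:2]@ry).round(4))
E
```

```text
wall back 0.20635030959583 wall back bottom/stop body? 0.15835030959583
0.2057
0.2034
0.2066
0.226
wall scene 0.2065
wall scene 0.1968
```

The wall's back is at rack-y 0.206–0.207 m and the block's face at 0.203–0.207 m, so they are touching. The scene picture shows the pad standing proud again. The bins and wrench are at the same pixels as at the start.

```bash
python3 - <<'E'
from h import *
a=cv2.imread("pics/scene0.png");b=robot.capture("scene")["img"]
def bl(i): return ((i[:,:,0]>90)&(i[:,:,2]<50)).astype(np.uint8)
for n,(x0,x1,y0,y1) in {"bins":(170,295,172,250),"spare":(183,300,265,370)}.items():
    for i in(a,b): print(n,[q.mean().round(1) for q in np.nonzero(bl(i)[y0:y1,x0:x1])])
s=robot.get_state(); print(s["t"],s["ft_force"].round(1)); print(robot.finish_job())
E
```

```text
bins [np.float64(41.8), np.float64(61.7)]
bins [np.float64(41.8), np.float64(61.2)]
spare [np.float64(52.9), np.float64(58.0)]
spare [np.float64(53.0), np.float64(57.9)]
10.5167 [ 0.7 -0.1 -0.3]
the job is handed in; nothing more can be done
None
```

The stop is home against the end block, the pad is up again, and I handed the job in at about 10.5 s of the 32 s allowed. No verdict was reported.

**What I did:** with the fingers shut, I pressed the pad about 8 mm down. Bottoming out took 16 N, so I eased off slightly. Holding the pad down, I pushed the stop along rack +y until the force rose to about 25 N at the end block. I then took off the side load, lifted straight up and moved clear.

**Last checks:**
- **Stop:** the pad moved 118.6 mm in the top view. That is less than the full 130 mm, so the stop probably did not start at 0. The wall's back (0.206–0.207 m along rack y) meets the block's face (0.203–0.207 m) to within about 3 mm.
- **Pad:** it looks raised in the pictures, but I did not measure its height. The force was back to zero after the lift.
- **Bins and wrench:** the bins' blue pixels shifted by at most 0.5 px in the scene view. I checked the wrench only by eye, and it looks unmoved.
- **Robot:** it touches nothing, with under 1 N on the wrist at the end.

One move went wrong without harm: the retreat went toward world +x instead of back toward the base, but well above everything.

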